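# Lean the serving board on the tiled upstand and block its foot with the sugar tin

### The job

Take the wooden serving board out of its wire stand and lean it, handle up, against the face of the low tiled upstand that looks away from the robot: foot on the plank a little way out from the tiles, the whole board within the upstand's width and its back resting on the tiles' top edge at a slight, stable slant. Stand the steel sugar tin upright on the plank close up against the middle of the board's foot, on the side away from the tiles, so that the foot cannot slide out. Set the board against the tiles gently, keep board and tin from falling over, and leave the cups and the spoon caddy where they are.

Things in the scene. Friction and masses are not known exactly. Their poses are not given: they have to be found in the camera images.
- upstand: Low upright panel of white tiles, fixed, 260 mm wide (its y), 130 mm high, 18 mm thick. Origin: on the plank at the foot of the middle of the working face. Its x axis is level and points out of that face, away from the robot; z up. The panel lies at x from -18 to 0 mm, with two steel brackets (70 mm high) behind it down to x = -68 mm.
- stand: Fixed board stand: a wooden foot 90 mm (x) by 110 mm (y) and 12 mm high with two parallel steel wire loops, 80 mm long (y), their tops 58 mm above the plank, that leave a slot 17 mm wide along y. Origin on the plank under the middle of the slot, z up. It may be at the left or the right.
- board_grip (a point): Middle of the handle of the loose pale wooden board (230 g, 14 mm thick). x is its thickness, y its width, z runs from foot to handle. Blade 130 mm wide, 150 mm tall; above it the handle, 44 mm wide, reaches 215 mm from the foot. This point is 185 mm above the foot, mid-thickness. It starts upright in the stand's slot, foot 12 mm above the plank, and lifts straight out. Both faces are alike.
- board_foot (a point): Centre of the board's lower end face (14 by 130 mm); same axes as board_grip.
- tin_mid (a point): Centre of the loose steel sugar tin, a plain closed cylinder 56 mm in diameter and 85 mm high (about 450 g), half-way up (42.5 mm above its underside); z is its axis. It starts upright on the plank, on the side opposite the stand.
- cup_a: Bystander: loose porcelain cup with blue dots, 72 mm across the rim, 70 mm high; origin at the centre of its underside.
- cup_b: Bystander: a second cup like cup_a; origin at the centre of its underside.
- caddy: Bystander: loose steel spoon caddy, 64 mm across and 90 mm high, with teaspoons sticking out to 145 mm; origin at the centre of its underside.
Mind the look-alikes: they are no part of the job. What is shaped like the part that bears tin_mid but pink is not meant. Of the things that look like the part that bears board_grip, the smaller one is meant.

How it is judged:
At the end, for the whole second after the job is handed in: Board at rest, handle up, back on the tiles, slanted 6-25 deg, square within 11 deg, foot on the plank, its centre 15-75 mm out from the tiles and within 68 mm of the upstand's middle; tin upright on the plank, its axis within 48 mm of the foot's centre (a gap of at most 13 mm if centred) (angle between board_grip's own z axis and vertical between 0.1 and 0.45 rad and angle between the y axis of board_grip and the y axis of upstand, either way round below 0.2 rad and x of board_foot in the frame of upstand between 0.015 and 0.075 m and y of board_foot in the frame of upstand between -0.068 and 0.068 m and height (world z) of board_foot below 0.008 m and x of board_grip in the frame of upstand below 0.02 m and contact force between board and upstand above 0.03 N and angle between tin_mid's own z axis and vertical below 0.08 rad and height (world z) of tin_mid below 0.047 m and horizontal distance between tin_mid and board_foot below 0.048 m and linear speed of each of board, tin below 0.02 m/s); the robot touches nothing.
It fails at once if the board is slammed against the tiles (over 40 N) (contact force between board and upstand above 40 N).
It fails at once if the board falls over (angle between board_grip's own z axis and vertical above 1.1 rad).
It fails at once if the tin falls over (angle between tin_mid's own z axis and vertical above 0.8 rad).
It fails at once if a cup or the caddy is moved more than 30 mm (distance of any of cup_a, cup_b, caddy from where it was at the start of the episode above 0.03 m).
It also fails if it takes over 58 s, if anything falls off the work surface, if the arm or the gripper's body presses on something with over 40 N, if the wrist force passes 120 N, or if a joint passes its speed limit or range.

### The arm

A 6-joint arm with a two-finger parallel gripper is mounted at the origin on the work surface. World frame = base frame: x ahead of the robot, y to its left, z up, the work surface at z = 0. Lengths are in m, angles in rad, forces in N, time in s.
With the tool pointing down it reaches from about 0.25 to 0.725 m from the base axis. Payload 4 kg.
Tool frame: the origin (TCP) lies on the centre line of the jaws, within the pads' length; the fingertips stand ahead of it and the grasp point (between the pads) lies 11 mm behind it (bot.tip_extent is the z of the fingertips in the tool frame, in m); z points along the fingers, y is the direction in which the jaws open and shut (so a half turn about z gives the same grasp; the last joint's range is limited). The gripper opens to 85 mm and grips with 20 to 120 N. Pads are 22 mm wide; open, the fingers measure 114 mm over their backs; the gripper's body (76 mm by 85 mm) begins 54 mm behind the grasp point. The pads swing forward as they close: fully open they stand 13 mm farther back than shut.
Start: joints at [-1.254, 0.241, 0.005, 1.335, 0, 1.571], TCP at [0.156, -0.475, 0.239] pointing down, gripper open.
Joint ranges: [-2.72, 2.72], [-1.05, 1.87], [-1.09, 1.28], [-1.99, 2.15], [-1.42, 1.44], [-3.14, 3.14]. Speed limits (rad/s): [2.79, 2.79, 3.14, 3.14, 3.14, 3.14].

### API

Orientations are given as a unit quaternion [x, y, z, w].
In Python, from workcell import bot gives the robot as it stands.
- The arm moves only by the shell command python3 -m jog 'ROWS'. ROWS is JSON, a list that holds one entry, the list of rows, each a list of 7 numbers: the shift along the world's x, y, z in m, then the turn, a rotation vector about the world's x, y, z in degrees, then the closure in counts, from 0 (fully open) to 255 (shut). In form: [[[tx, ty, tz, ax, ay, az, fingers], ...]]. A call has 1 to 10 rows; each row is the pose to reach, as a shift and turn from the pose commanded when the call began; what a row does not reach only later rows make up. A row lasts 1/12 s, in which the tool goes at most 41.7 mm and 7.16 degrees, less where a joint would pass 70% of its speed; a pose out of reach is approached as far as the arm can. A call with a gripper value outside its range is refused whole. The fingers move at their own pace and stop on an object; the grip force is fixed at half the most. Time passes only in rows, so rows that repeat a pose let the fingers close. It gives the time, the measured TCP pose, the force and the opening at its end, in the units of the state.
- bot.get_obs(): the state, without advancing time (a new reading comes with each control period).
- bot.camera(name): name is "side" or "top"; returns the picture (400x640x3 uint8, blue, green, red); there is no depth.
- bot.camera_model(name): a dict with "K" (3x3 intrinsics, pixels), "k1" (the pictures are not rectified: a ray, as slopes to the right and down, at radius r is drawn at 1 + k1 r^2 times it, then the intrinsics apply), "T" (4x4, takes a point from camera to world coordinates). Camera axes: x right, y down, z forward; pixel columns grow to the right and rows downward; lengths in m; the calibration is good to about 2 mm. A picture is of the moment at which its call begins. camera_model takes no time and is no camera call.
- bot.job_done(): hands the job in, once; it reports no verdict.
The state is a dict: "clock": time; "joint_pos": joint angles; "joint_vel": joint speeds; "tau": joint torques, N m; "eef_pos": TCP position; "tool_rot": TCP orientation; "ft_force": force on the tool from outside, world axes, zero at the start; "ft_torque": the same for the moment, N m; "grip_width": finger opening in m.
Only numpy, scipy, OpenCV 4.12 (cv2) and the standard library are available. Lean on these libraries where they do the work, as an engineer would, in place of code of your own. Each camera call takes 0.05 s, during which the arm holds its last target. There are 200 camera calls.

## Working session

There is one attempt and no reset: what is moved stays moved. The work goes in short steps, Python scripts to look and compute and a shell command to move; the robot and the scene stay as the last step left them, time stands still between calls to the robot, and variables do not carry over. Pictures are saved under pics/ and viewed, about 8 in all and at most 12, crops included, and the job is handed in when it is done.

```bash
mkdir -p pics; ls; cat > h.py <<'E'
import numpy as np, cv2
from workcell import bot
def ray(cam,u,v):
    m=bot.camera_model(cam);K=np.array(m["K"]);T=np.array(m["T"]);k=m["k1"]
    d=np.linalg.solve(K,[u,v,1.])[:2];s=d.copy()
    for _ in range(20): s=d/(1+k*(s@s))
    return T[:3,3],T[:3,:3]@np.array([*s,1.])
def onz(cam,u,v,z):
    o,d=ray(cam,u,v);return o+d*(z-o[2])/d[2]
def tri(uv1,uv2):
    (a,d),(b,e)=ray("side",*uv1),ray("top",*uv2)
    t=np.linalg.lstsq(np.c_[d,-e],b-a,rcond=None)[0]
    p,q=a+d*t[0],b+e*t[1];return (p+q)/2,np.linalg.norm(p-q)
def px(cam,P):
    m=bot.camera_model(cam);K=np.array(m["K"]);T=np.array(m["T"])
    c=T[:3,:3].T@(np.array(P)-T[:3,3]);s=c[:2]/c[2];s=s*(1+m["k1"]*(s@s));return (K@[*s,1])[:2]
E
python3 - <<'E'
from h import *
for c in("side","top"):
    cv2.imwrite(f"pics/{c}0.png",bot.camera(c));m=bot.camera_model(c);print(m["K"],m["k1"],np.round(m["T"],3))
o=bot.get_obs();print(o,bot.tip_extent)
E
```

```text
pics
[[405.19590763   0.         320.79385154]
 [  0.         405.19590763 200.5997944 ]
 [  0.           0.           1.        ]] -0.050135115005099797 [[ 0.993 -0.076  0.093  0.445]
 [-0.119 -0.563  0.818 -0.892]
 [-0.01  -0.823 -0.568  0.736]
 [ 0.     0.     0.     1.   ]]
[[434.08266569   0.         322.40684965]
 [  0.         434.08266569 204.06773761]
 [  0.           0.           1.        ]] -0.11909217074148122 [[-0.028 -0.986  0.167  0.319]
 [-1.     0.03   0.007 -0.019]
 [-0.012 -0.166 -0.986  1.251]
 [ 0.     0.     0.     1.   ]]
{'clock': 0.1, 'joint_pos': array([-1.25400633e+00,  2.41351246e-01,  3.89200392e-03,  1.33520573e+00,
        2.15772946e-05,  1.57078697e+00]), 'joint_vel': array([ 0.00020931, -0.00272804,  0.00191374, -0.00191995, -0.00233162,
       -0.00143486]), 'tau': array([-2.23607567e-04, -3.73137331e+01,  2.53009915e+01,  1.08587512e-02,
        3.00070360e-05, -7.31137050e-06]), 'eef_pos': array([ 0.1555977 , -0.4746078 ,  0.23850778]), 'tool_rot': array([ 9.87480550e-01,  1.57738042e-01, -1.36716151e-04, -9.24329411e-04]), 'ft_force': array([ 0.0312866 , -0.13997279, -1.06461945]), 'ft_torque': array([-0.00967524, -0.00153312,  0.02332613]), 'grip_width': 0.08536991023157585} 0.008
```

View pics/side0.png

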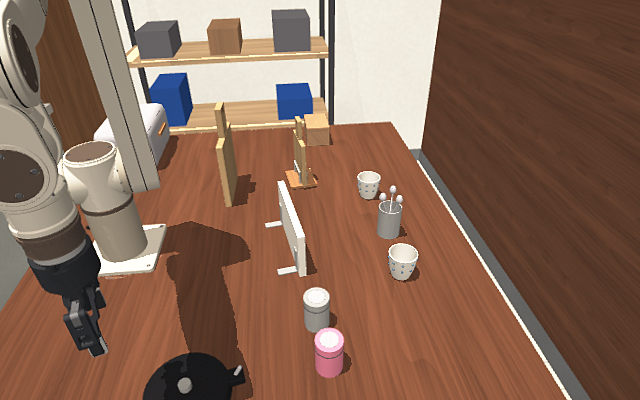

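View pics/top0.png

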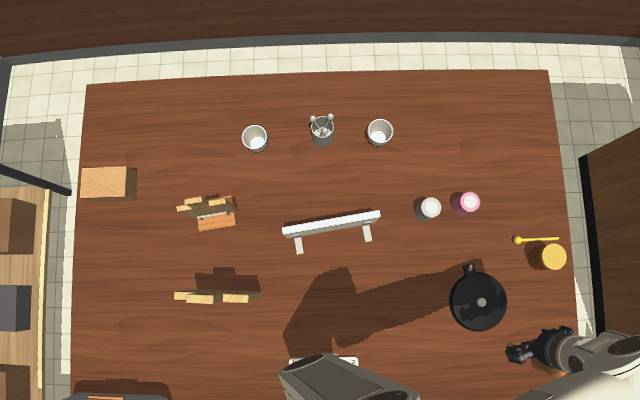

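The side view shows the upstand (about 290,230), the board in the orange-footed stand (300,160), the steel tin (316,310) with the pink look-alike nearer (329,352), and the cups and caddy on the right. In the top view the board is at (207,207), the upstand at (331,223), the tin at (430,208) and the larger look-alike board at (217,297). I'll zoom in next.

```bash
python3 - <<'E'
from h import *
t=cv2.imread("pics/top0.png");s=cv2.imread("pics/side0.png")
r=lambda a,w,h:cv2.resize(a,(w,h),interpolation=cv2.INTER_CUBIC)
# top crop 165..245 x185..245 at 5x=400x300 ; 275..395x195..260
A=r(t[185:245,165:245],400,300);B=r(t[185:260,280:380],400,300)
C=r(s[110:200,270:390][:, :120],400,300);D=r(s[180:285,260:400],400,300)
cv2.imwrite("pics/z.png",np.vstack([np.hstack([A,B]),np.hstack([C,D])]))
E
```

```text
(no output)
```

View pics/z.png

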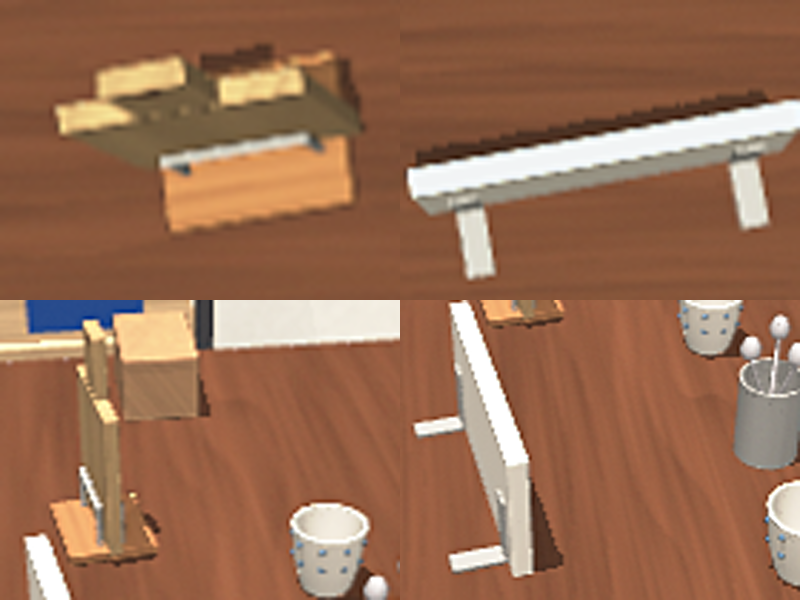

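```bash
python3 - <<'E'
from h import *
t=cv2.imread("pics/top0.png");s=cv2.imread("pics/side0.png")
m=np.zeros(t.shape[:2],np.uint8);m[190:260,270:395]=(t[190:260,270:395].min(2)>222)*255
P=np.array([onz("top",u,v,.13)[:2] for v,u in zip(*np.nonzero(m))],np.float32)
print(len(P),"upstand top",cv2.minAreaRect(P), np.round(cv2.boxPoints(cv2.minAreaRect(P)),3))
# steps A panel points
q=lambda u,v:(165+u/5-.4,185+v/5-.4)
print("handle top",onz("top",*q(141,77),.227),"L",onz("top",*q(57,117),.162),"R",onz("top",*q(303,85),.162))
for n,c in dict(hl=(97,84),hr=(186,76)).items(): print(n,onz("top",*q(*c),.227))
hsv=cv2.cvtColor(t,cv2.COLOR_BGR2HSV)
def rect(lo,hi,box,z):
    x0,x1,y0,y1=box;mm=cv2.inRange(hsv[y0:y1,x0:x1],lo,hi)
    Q=np.array([onz("top",u+x0,v+y0,z)[:2] for v,u in zip(*np.nonzero(mm))],np.float32)
    print(len(Q),cv2.minAreaRect(Q),Q.mean(0));return mm
rect((15,60,190),(35,150,255),(165,242,180,220),.162)
# stand foot corners (near edge) z=.012
print("foot",onz("top",*q(170,231),.012),onz("top",*q(353,203),.012))
# tin: grey, low sat
for nm,im,box in(("top",t,(410,447,190,226)),("side",s,(298,334,284,335))):
    x0,x1,y0,y1=box;h=cv2.cvtColor(im[y0:y1,x0:x1],cv2.COLOR_BGR2HSV)
    mm=((h[...,1]<60)&(h[...,2]>60)).astype(np.uint8)
    c=max(cv2.findContours(mm,0,2)[0],key=cv2.contourArea);b=cv2.boundingRect(c);print(nm,b[0]+x0,b[1]+y0,b[2:],cv2.minEnclosingCircle(c))
    if nm=="top":
        w=(h[...,2]>205)&(h[...,1]<60);v,u=np.nonzero(w);print("lid",onz("top",u.mean()+x0,v.mean()+y0,.085),w.sum())
    else: print("foot pts",onz("side",b[0]+x0+b[2]/2,b[1]+y0+b[3],0))
print(px("top",[.48,-.25,.085]))
# bystander top
for n,u,v,z in(("cupa",254,135,.07),("cad",322,128,.09),("cupb",379,131,.07)): print(n,onz("top",u,v,z))
print("pink",onz("top",470,201,.085))
E
```

```text
642 upstand top ((0.43342116475105286, -0.035731151700019836), (0.07323386520147324, 0.25770655274391174), 8.24932861328125) [[ 0.379  0.087]
 [ 0.416 -0.169]
 [ 0.488 -0.158]
 [ 0.451  0.097]]
handle top [0.51178518 0.30307225 0.227     ] L [0.50433262 0.36772774 0.162     ] R [0.51720736 0.2382808  0.162     ]
hl [0.50899671 0.3249929  0.227     ]
hr [0.5115897  0.28068686 0.227     ]
260 ((0.5031757354736328, 0.2927584946155548), (0.15009552240371704, 0.05687620863318443), 89.9419937133789) [0.5157308  0.30586419]
foot [0.46069089 0.35162087 0.012     ] [0.47421829 0.24383581 0.012     ]
top 415 197 (26, 24) ((17.716217041015625, 18.283782958984375), 13.20529842376709)
lid [ 0.49938645 -0.30681212  0.085     ] 287
side 303 287 (31, 48) ((22.38596534729004, 27.771930694580078), 25.55789566040039)
foot pts [ 4.98251739e-01 -3.41643014e-01 -1.11022302e-16]
[410.72799714 214.62121101]
cupa [0.724875   0.17936817 0.07      ]
cad [ 0.73186993 -0.01559501  0.09      ]
cupb [ 0.72520382 -0.17775082  0.07      ]
pink [ 0.512682   -0.41738769  0.085     ]
```

The sizes check out: the board measures 130 mm, its handle 44 mm, the upstand about 258 mm and the stand foot about 109 mm.

- **Board:** handle at about (0.511, 0.303), yaw about 6.3°.
- **Upstand:** face middle at about (0.470, -0.031), yaw about 8.2°.
- **Tin:** about (0.499, -0.307).

Next I move over the board.

```bash
python3 -m jog '[[[0,0,0.04,0,0,4,60],[0.01,0.02,0.08,0,0,8,60],[0.12,0.3,0.16,0,0,40,60],[0.12,0.3,0.16,0,0,40,60],[0.12,0.3,0.16,0,0,40,60],[0.12,0.3,0.16,0,0,40,60],[0.12,0.3,0.16,0,0,40,60],[0.12,0.3,0.16,0,0,40,60],[0.12,0.3,0.16,0,0,40,60],[0.12,0.3,0.16,0,0,40,60]]]'
python3 -m jog '[[[0.235,0.478,0,0,0,38,60],[0.235,0.478,0,0,0,38,60],[0.235,0.478,0,0,0,38,60],[0.235,0.478,0,0,0,38,60],[0.235,0.478,0,0,0,38,60],[0.235,0.478,0,0,0,38,60],[0.235,0.478,0,0,0,38,60],[0.235,0.478,0,0,0,38,60],[0.235,0.478,0,0,0,38,60],[0.235,0.478,0,0,0,38,60]]]'
```

```text
clock: 0.93
eef_pos: [0.2761, -0.1722, 0.4005]
tool_rot: [0.873, 0.487, 0.001, 0.0]
ft_force: [0.5, -1.1, -0.8]
grip_width: 0.065
clock: 1.77
eef_pos: [0.4598, 0.201, 0.3989]
tool_rot: [0.668, 0.744, -0.0, -0.0]
ft_force: [0.4, -1.0, 0.2]
grip_width: 0.0653
```

```bash
python3 -m jog '[[[0.051,0.102,0,0,0,0,60],[0.051,0.102,0,0,0,0,60],[0.051,0.102,0,0,0,0,60],[0.051,0.102,0,0,0,0,60],[0.051,0.102,-0.04,0,0,0,60],[0.051,0.102,-0.08,0,0,0,60],[0.051,0.102,-0.11,0,0,0,60],[0.051,0.102,-0.14,0,0,0,60],[0.051,0.102,-0.14,0,0,0,60]]]'
python3 - <<'E'
from h import *
a=bot.camera("top");b=bot.camera("side");cv2.imwrite("pics/t1.png",a);cv2.imwrite("pics/s1.png",b)
r=lambda a:cv2.resize(a,(400,400),interpolation=cv2.INTER_CUBIC)
cv2.imwrite("pics/g1.png",np.hstack([r(a[140:240,150:250]),r(b[80:180,250:350])]))
o=bot.get_obs();print(o["eef_pos"])
E
```

```text
clock: 2.52
eef_pos: [0.5064, 0.298, 0.2511]
tool_rot: [0.668, 0.744, -0.008, -0.002]
ft_force: [-1.1, -0.8, -1.3]
grip_width: 0.0656
[0.5098307  0.30008723 0.25870666]
```

View pics/g1.png

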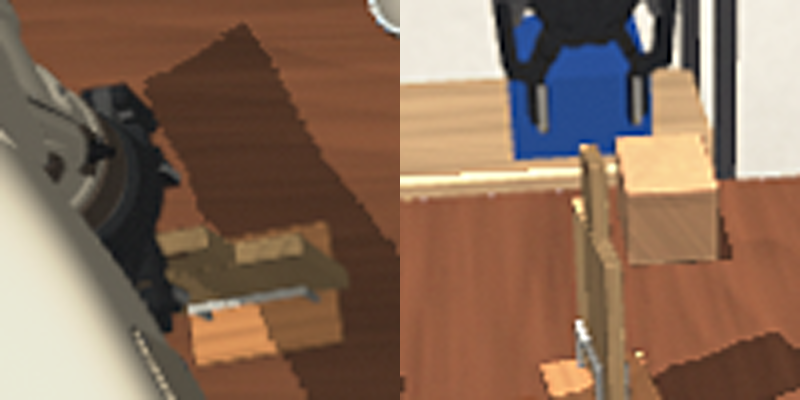

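The fingers straddle the handle in the side crop: pads at about 540 and 637, handle between 580 and 608. I'll descend and grip.

```bash
python3 -m jog '[[[0.002,0.002,-0.03,0,0,0,60],[0.002,0.002,-0.055,0,0,0,60],[0.002,0.002,-0.069,0,0,0,60],[0.002,0.002,-0.069,0,0,0,60],[0.002,0.002,-0.069,0,0,0,60],[0.002,0.002,-0.069,0,0,0,60],[0.002,0.002,-0.069,0,0,0,150],[0.002,0.002,-0.069,0,0,0,200],[0.002,0.002,-0.069,0,0,0,255],[0.002,0.002,-0.069,0,0,0,255]]]'
python3 -m jog '[[[0,0,0,0,0,0,255],[0,0,0,0,0,0,255],[0,0,0,0,0,0,255],[0,0,0,0,0,0,255],[0,0,0,0,0,0,255]]]'
```

```text
clock: 3.45
eef_pos: [0.5128, 0.303, 0.1911]
tool_rot: [0.668, 0.744, 0.001, 0.0]
ft_force: [-0.1, -0.4, -0.9]
grip_width: 0.0167
clock: 3.87
eef_pos: [0.5122, 0.303, 0.1911]
tool_rot: [0.668, 0.744, 0.0, -0.0]
ft_force: [-2.3, -1.0, 5.5]
grip_width: 0.0135
```

Gripped at 13.5 mm, which matches the 14 mm board. Now I lift slowly.

```bash
python3 -m jog '[[[0,0,0.01,0,0,0,255],[0,0,0.025,0,0,0,255],[0,0,0.04,0,0,0,255],[0,0,0.055,0,0,0,255],[0,0,0.07,0,0,0,255],[0,0,0.09,0,0,0,255],[0,0,0.115,0,0,0,255],[0,0,0.14,0,0,0,255],[0,0,0.155,0,0,0,255],[0,0,0.16,0,0,0,255]]]'
python3 -m jog '[[[0,-0.01,0,0,0,0,255],[0.002,-0.03,0,0,0,0,255],[0.004,-0.06,0,0,0,0,255],[0.007,-0.095,0,0,0,0,255],[0.007,-0.13,0,0,0,0,255],[0.007,-0.165,0,0,0,0,255],[0.007,-0.2,0,0,0,0,255],[0.007,-0.235,0,0,0,0,255],[0.007,-0.27,0,0,0,0,255],[0.007,-0.295,0,0,0,0,255]]]'
python3 -m jog '[[[0,-0.012,0,0,-0,0,255],[0,-0.022,0,0.2,-1.5,0.2,255],[0,-0.029,0,0.5,-3.5,0.5,255],[0,-0.032,0,0.8,-5.5,1,255],[0,-0.032,0,1.1,-8,1.3,255],[0,-0.032,0,1.5,-10.5,1.6,255],[0,-0.032,0,1.8,-12.5,2,255],[0,-0.032,0,2,-13.9,2,255],[0,-0.032,0,2,-13.9,2,255],[0,-0.032,0,2,-13.9,2,255]]]'
python3 - <<'E'
from h import *
from scipy.spatial.transform import Rotation as R
a=bot.camera("top");b=bot.camera("side");cv2.imwrite("pics/t2.png",a);cv2.imwrite("pics/s2.png",b)
cv2.imwrite("pics/g2.png",np.vstack([cv2.resize(b[60:300,180:420],(480,480)),])) 
o=bot.get_obs();print(o["clock"],o["eef_pos"],o["ft_force"],o["grip_width"]);print(R.from_quat(o["tool_rot"]).as_matrix().round(3))
E
```

```text
clock: 4.7
eef_pos: [0.5135, 0.3031, 0.3533]
tool_rot: [0.668, 0.744, 0.002, 0.001]
ft_force: [0.2, -0.0, -2.8]
grip_width: 0.0133
clock: 5.53
eef_pos: [0.5181, 0.0042, 0.3483]
tool_rot: [0.669, 0.743, -0.002, -0.001]
ft_force: [0.5, -0.2, -2.9]
grip_width: 0.0137
clock: 6.37
eef_pos: [0.5183, -0.0242, 0.349]
tool_rot: [0.65, 0.75, 0.093, 0.077]
ft_force: [-0.4, -0.0, -3.2]
grip_width: 0.0135
6.4667 [ 0.51927808 -0.02413291  0.34948881] [ 0.38447861 -0.49668996 -2.56490353] 0.013611628464030577
[[-0.143  0.961  0.237]
 [ 0.99   0.137  0.039]
 [ 0.005  0.241 -0.971]]
```

View pics/g2.png

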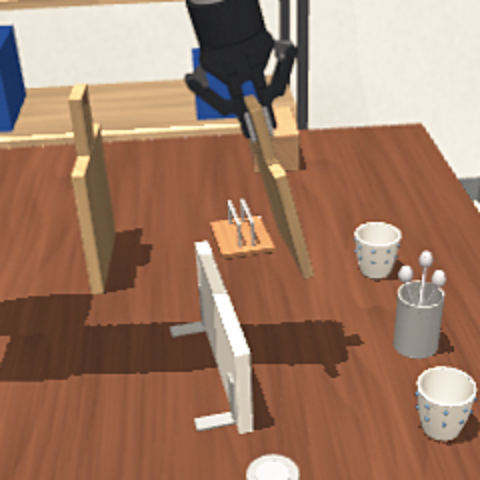

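The side crop shows the board held with a slant of about 14°, top toward the robot, foot clear in front of the upstand, and the cups and caddy untouched. I lower it, then bring it close.

```bash
python3 -m jog '[[[0,0,-0.02,0,0,0,255],[0,0,-0.045,0,0,0,255],[0,0,-0.07,0,0,0,255],[0,0,-0.095,0,0,0,255],[0,0,-0.12,0,0,0,255],[0,0,-0.14,0,0,0,255],[0,0,-0.155,0,0,0,255],[0,0,-0.163,0,0,0,255],[0,0,-0.167,0,0,0,255],[0,0,-0.168,0,0,0,255]]]'
python3 -m jog '[[[-0.006,-0.001,0,0,0,0,255],[-0.013,-0.002,0,0,0,0,255],[-0.02,-0.003,0,0,0,0,255],[-0.025,-0.004,0,0,0,0,255],[-0.029,-0.0045,0,0,0,0,255],[-0.032,-0.005,0,0,0,0,255],[-0.0335,-0.005,0,0,0,0,255],[-0.0335,-0.005,0,0,0,0,255]]]'
python3 - <<'E'
from h import *
a=bot.camera("top");b=bot.camera("side");cv2.imwrite("pics/t3.png",a);cv2.imwrite("pics/s3.png",b)
r=lambda a:cv2.resize(a,(400,400),interpolation=cv2.INTER_CUBIC)
cv2.imwrite("pics/g3.png",np.hstack([r(a[150:270,275:395]),r(b[150:290,240:380])]))
o=bot.get_obs();print(o["clock"],o["eef_pos"],o["ft_force"],o["grip_width"])
E
```

```text
clock: 7.3
eef_pos: [0.5196, -0.0241, 0.1816]
tool_rot: [0.65, 0.75, 0.093, 0.078]
ft_force: [0.3, -0.0, -3.1]
grip_width: 0.0135
clock: 7.97
eef_pos: [0.4858, -0.0293, 0.1825]
tool_rot: [0.65, 0.75, 0.094, 0.079]
ft_force: [-0.9, 0.7, -3.1]
grip_width: 0.0133
8.0667 [ 0.48632259 -0.02920464  0.18249735] [ 0.82372996  1.05604704 -2.16437932] 0.013282747609777962
```

View pics/g3.png

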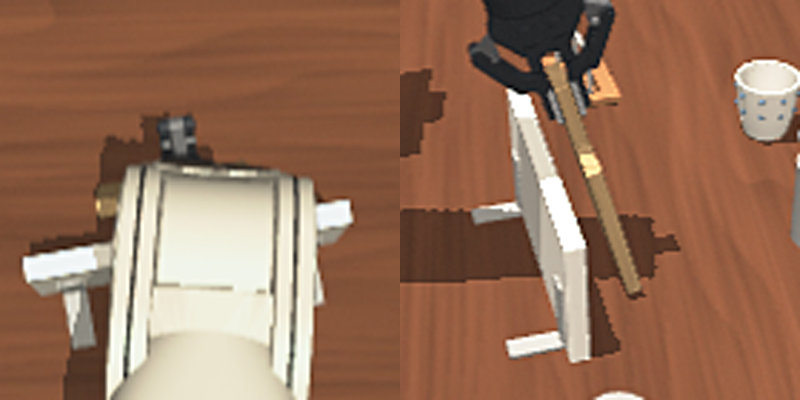

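The board hangs just in front of the tiles, about 20 mm off the top edge. I'll lower it further, then creep in with force checks.

```bash
python3 -m jog '[[[-0.002,0,-0.002,0,0,0,255],[-0.005,-0.001,-0.004,0,0,0,255],[-0.008,-0.001,-0.005,0,0,0,255],[-0.011,-0.0015,-0.005,0,0,0,255],[-0.012,-0.002,-0.005,0,0,0,255],[-0.013,-0.002,-0.005,0,0,0,255],[-0.013,-0.002,-0.005,0,0,0,255]]]'
python3 -m jog '[[[-0.001,0,0,0,0,0,255],[-0.002,0,0,0,0,0,255],[-0.002,0,0,0,0,0,255],[-0.002,0,0,0,0,0,255]]]'
python3 -m jog '[[[-0.001,0,0,0,0,0,255],[-0.002,0,0,0,0,0,255],[-0.002,0,0,0,0,0,255],[-0.002,0,0,0,0,0,255]]]'
python3 -m jog '[[[-0.001,0,0,0,0,0,255],[-0.0015,0,0,0,0,0,255],[-0.0015,0,0,0,0,0,255],[-0.0015,0,0,0,0,0,255]]]'
```

```text
clock: 8.65
eef_pos: [0.473, -0.0312, 0.1774]
tool_rot: [0.65, 0.75, 0.094, 0.078]
ft_force: [0.1, 0.4, -3.1]
grip_width: 0.0134
clock: 8.98
eef_pos: [0.4711, -0.0312, 0.1773]
tool_rot: [0.65, 0.75, 0.094, 0.078]
ft_force: [0.3, -1.0, -3.0]
grip_width: 0.0132
clock: 9.32
eef_pos: [0.469, -0.0312, 0.1773]
tool_rot: [0.65, 0.75, 0.094, 0.078]
ft_force: [0.2, -0.1, -2.8]
grip_width: 0.0131
clock: 9.65
eef_pos: [0.4676, -0.0312, 0.1773]
tool_rot: [0.65, 0.75, 0.094, 0.078]
ft_force: [-0.3, 0.3, -2.5]
grip_width: 0.0132
```

```bash
for i in 1; do python3 -m jog '[[[-0.001,0,0,0,0,0,255],[-0.0015,0,0,0,0,0,255],[-0.0015,0,0,0,0,0,255]]]'; done
python3 -m jog '[[[-0.001,0,0,0,0,0,255],[-0.0015,0,0,0,0,0,255],[-0.0015,0,0,0,0,0,255]]]'
python3 -m jog '[[[0,0,-0.001,0,0,0,255],[0,0,-0.0015,0,0,0,255],[0,0,-0.0015,0,0,0,255]]]'
```

```text
clock: 9.9
eef_pos: [0.4659, -0.0312, 0.1773]
tool_rot: [0.65, 0.75, 0.094, 0.078]
ft_force: [-0.0, 0.3, -2.6]
grip_width: 0.0136
clock: 10.15
eef_pos: [0.4646, -0.0312, 0.1774]
tool_rot: [0.65, 0.75, 0.094, 0.079]
ft_force: [0.2, -0.8, -2.3]
grip_width: 0.0134
clock: 10.4
eef_pos: [0.4649, -0.0312, 0.176]
tool_rot: [0.65, 0.75, 0.094, 0.079]
ft_force: [0.4, 0.3, -2.9]
grip_width: 0.0132
```

```bash
python3 -m jog '[[[-0.001,0,-0.001,0,0,0,255],[-0.0015,0,-0.001,0,0,0,255],[-0.0015,0,-0.001,0,0,0,255]]]'
python3 -m jog '[[[-0.001,0,-0.001,0,0,0,255],[-0.0015,0,-0.001,0,0,0,255],[-0.0015,0,-0.001,0,0,0,255]]]'
python3 - <<'E'
from h import *
b=bot.camera("side");cv2.imwrite("pics/s4.png",b)
cv2.imwrite("pics/g4.png",cv2.resize(b[160:280,260:370],(550,600),interpolation=cv2.INTER_CUBIC))
E
```

```text
clock: 10.65
eef_pos: [0.4646, -0.0313, 0.1756]
tool_rot: [0.65, 0.75, 0.095, 0.08]
ft_force: [5.1, -0.1, -3.7]
grip_width: 0.0136
clock: 10.9
eef_pos: [0.4644, -0.0313, 0.1755]
tool_rot: [0.65, 0.75, 0.096, 0.081]
ft_force: [7.1, 0.1, -2.7]
grip_width: 0.0133
```

View pics/g4.png

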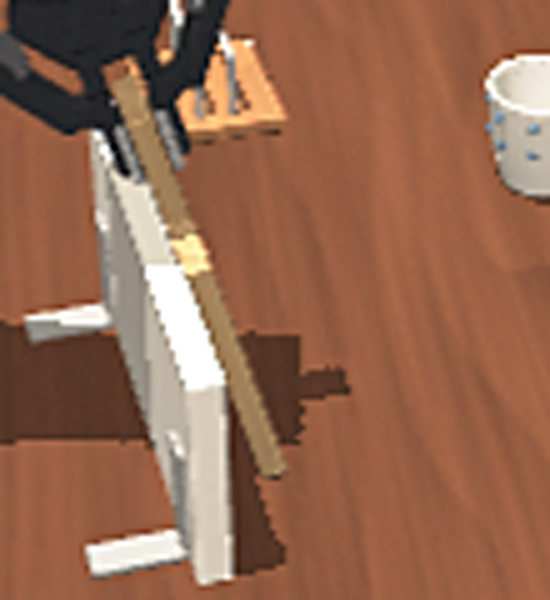

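The board's back now rests on the tiles' top edge with about 6 N, at around (185,250) in the crop. I'll relieve a little and feel for the plank.

```bash
python3 -m jog '[[[0.001,0,-0.001,0,0,0,255],[0.0015,0,-0.0015,0,0,0,255],[0.0015,0,-0.0015,0,0,0,255],[0.0015,0,-0.0015,0,0,0,255]]]'
python3 -m jog '[[[0,0,-0.001,0,0,0,255],[0,0,-0.0015,0,0,0,255],[0,0,-0.0015,0,0,0,255],[0,0,-0.0015,0,0,0,255]]]'
```

```text
clock: 11.28
eef_pos: [0.4649, -0.0311, 0.1751]
tool_rot: [0.65, 0.75, 0.096, 0.08]
ft_force: [-0.9, 1.1, 11.8]
grip_width: 0.0132
clock: 11.62
eef_pos: [0.4652, -0.0311, 0.1751]
tool_rot: [0.65, 0.75, 0.096, 0.081]
ft_force: [-5.7, 1.4, 21.1]
grip_width: 0.0134
```

```bash
python3 -m jog '[[[-0.0005,0,0.001,0,0,0,255],[-0.001,0,0.002,0,0,0,255],[-0.001,0,0.0022,0,0,0,255],[-0.001,0,0.0022,0,0,0,255]]]'
python3 -m jog '[[[0,0,0,0,0,0,215],[0,0,0,0,0,0,210],[0,0,0,0,0,0,205],[0,0,0,0,0,0,200],[0,0,0,0,0,0,180],[0,0,0,0,0,0,160],[0,0,0,0,0,0,140]]]'
python3 - <<'E'
from h import *
b=bot.camera("side");cv2.imwrite("pics/s5.png",b)
cv2.imwrite("pics/g5.png",cv2.resize(b[160:280,260:370],(550,600),interpolation=cv2.INTER_CUBIC))
E
```

```text
clock: 11.95
eef_pos: [0.4646, -0.0312, 0.1751]
tool_rot: [0.65, 0.75, 0.096, 0.081]
ft_force: [5.3, 1.0, 4.7]
grip_width: 0.0136
clock: 12.53
eef_pos: [0.4602, -0.0311, 0.1715]
tool_rot: [0.65, 0.75, 0.092, 0.077]
ft_force: [0.8, -0.2, -0.1]
grip_width: 0.0387
```

View pics/g5.png

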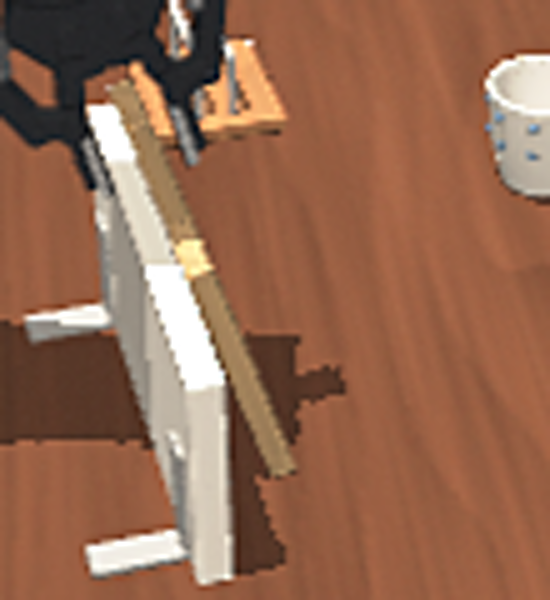

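Released: the board stands leaning on the tiles, and its foot moved out only about 2 px. I'll retract along the tool axis and check that it's stable.

```bash
python3 -m jog '[[[0,0,0,0,0,0,110],[-0.002,0,0.01,0,0,0,110],[-0.005,-0.001,0.02,0,0,0,110],[-0.01,-0.0015,0.04,0,0,0,110],[-0.017,-0.003,0.07,0,0,0,110],[-0.025,-0.004,0.1,0,0,0,110],[-0.032,-0.005,0.13,0,0,0,110],[-0.04,-0.006,0.16,0,0,0,110],[-0.046,-0.007,0.19,0,0,0,110],[-0.048,-0.008,0.2,0,0,0,110]]]'
python3 - <<'E'
from h import *
from scipy.spatial.transform import Rotation as R
b=bot.camera("side");t=bot.camera("top");cv2.imwrite("pics/s6.png",b);cv2.imwrite("pics/t6.png",t)
d=cv2.absdiff(b,cv2.imread("pics/s5.png"))[200:285,300:340].max();print("diff foot region",d)
cv2.imwrite("pics/g6.png",np.hstack([cv2.resize(b[160:280,260:370],(400,436),interpolation=cv2.INTER_CUBIC),cv2.resize(t[170:270,280:380],(400,436),interpolation=cv2.INTER_CUBIC)]))
o=bot.get_obs();print(o["clock"],o["eef_pos"],o["joint_pos"]);print(R.from_quat(o["tool_rot"]).as_matrix().round(3))
E
```

```text
clock: 13.42
eef_pos: [0.4145, -0.0394, 0.3778]
tool_rot: [0.65, 0.75, 0.096, 0.081]
ft_force: [1.0, 0.2, -0.2]
grip_width: 0.049
diff foot region 84
13.5167 [ 0.41480289 -0.0394732   0.37559632] [-0.14682184 -0.13822157 -0.07904382  1.39085376  0.07328059  1.29056453]
[[-0.142  0.959  0.244]
 [ 0.99   0.137  0.038]
 [ 0.003  0.247 -0.969]]
```

View pics/g6.png

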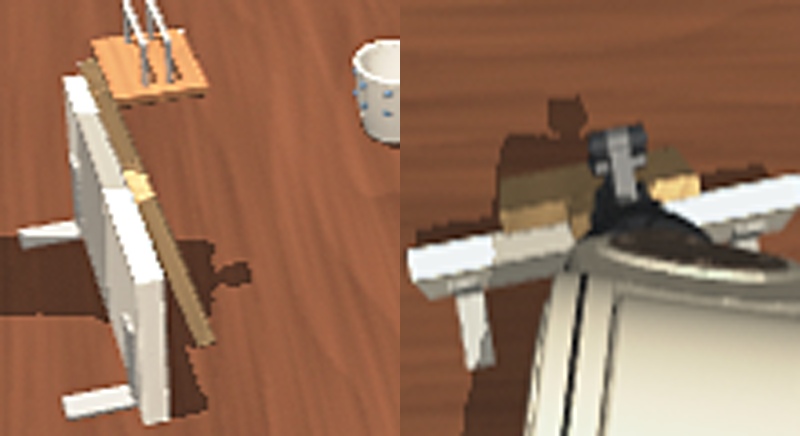

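The board is stable: its foot stays at about (318.5,255) px after the gripper left. Now the tin. I'll grip with the jaws along the upstand's y and the wrist tilted 15° outward, so the arm clears the board when placing.

```bash
python3 - <<'E'
from h import *
from scipy.spatial.transform import Rotation as R
o=bot.get_obs();R0=R.from_quat(o["tool_rot"])
p=np.radians(8.25);a=np.radians(15);xu=np.array([np.cos(p),np.sin(p),0]);yu=np.array([-np.sin(p),np.cos(p),0])
z=-np.sin(a)*xu-np.cos(a)*np.array([0,0,1.])
Rt=R.from_matrix(np.c_[np.cross(yu,z),yu,z]);rv=(Rt*R0.inv()).as_rotvec(degrees=True);print("rotvec",rv,np.linalg.norm(rv))
g=np.array([.499,-.308,.062]);print("TCP grasp",g+.011*z)
# board foot near corner from side picture, z~3mm
P=onz("side",318.5,255,.003);q=P[:2]-[.470,-.031];print("front foot corner in upstand",q@xu[:2],q@yu[:2])
E
sed -n 1p /dev/null
```

```text
rotvec [-2.85148253 22.6800125  90.91987592] 93.74933469912771
TCP grasp [ 0.49618245 -0.30840852  0.05137482]
front foot corner in upstand 0.048260645672506576 -0.06692967644242737
```

```bash
python3 -m jog '[[[0,-0.01,0.02,-0.2,1.6,6.5,60],[0,-0.03,0.02,-0.4,3.3,13,40],[0.01,-0.06,0.02,-0.6,4.9,19.6,0],[0.02,-0.09,0.02,-0.8,6.5,26,0],[0.03,-0.12,0.01,-1,8.1,32.5,0],[0.04,-0.15,0,-1.2,9.8,39,0],[0.05,-0.18,-0.03,-1.4,11.4,45.5,0],[0.06,-0.21,-0.06,-1.6,13,52,0],[0.07,-0.24,-0.09,-1.8,14.6,58.5,0],[0.08,-0.268,-0.12,-2,16.2,65,0]]]'
python3 - <<'E'
from h import *
from scipy.spatial.transform import Rotation as R
o=bot.get_obs();R0=R.from_quat(o["tool_rot"])
p=np.radians(8.25);a=np.radians(15);xu=np.array([np.cos(p),np.sin(p),0]);yu=np.array([-np.sin(p),np.cos(p),0])
z=-np.sin(a)*xu-np.cos(a)*np.array([0,0,1.])
Rt=R.from_matrix(np.c_[np.cross(yu,z),yu,z]);print("rotvec",(Rt*R0.inv()).as_rotvec(degrees=True),o["clock"])
print("to go",np.array([.496,-.3084,.0514])-o["eef_pos"])
E
```

```text
clock: 14.35
eef_pos: [0.4921, -0.3043, 0.2537]
tool_rot: [0.149, 0.986, 0.021, -0.077]
ft_force: [0.5, 0.3, 0.2]
grip_width: 0.0852
rotvec [-0.64663534  6.04650239 25.59689686] 14.35
to go [ 0.00388804 -0.0040734  -0.20230139]
```

```bash
python3 -m jog '[[[0,0,0,-0.2,1.5,6.4,0],[0,0,0,-0.3,3,12.8,0],[0,0,0,-0.5,4.5,19.2,0],[0.003,-0.003,-0.02,-0.6,6,25.6,0],[0.003,-0.003,-0.05,-0.6,6,25.6,0],[0.003,-0.003,-0.08,-0.6,6,25.6,0],[0.003,-0.003,-0.1,-0.6,6,25.6,0],[0.003,-0.003,-0.1,-0.6,6,25.6,0],[0.003,-0.003,-0.1,-0.6,6,25.6,0]]]'
python3 - <<'E'
from h import *
a=bot.camera("side");t=bot.camera("top");cv2.imwrite("pics/s7.png",a);cv2.imwrite("pics/t7.png",t)
o=bot.get_obs();print(o["eef_pos"],np.array([.496,-.3084,.0514])-o["eef_pos"],o["tool_rot"])
r=lambda a:cv2.resize(a,(400,400),interpolation=cv2.INTER_CUBIC)
cv2.imwrite("pics/g7.png",np.hstack([r(a[120:380,190:450]),r(t[140:260,380:500])]))
E
```

```text
clock: 15.1
eef_pos: [0.4939, -0.305, 0.1549]
tool_rot: [-0.069, 0.989, -0.007, -0.13]
ft_force: [-0.1, 0.0, 1.0]
grip_width: 0.0854
[ 0.49587665 -0.30615243  0.15816173] [ 0.00012335 -0.00224757 -0.10676173] [-0.06897519  0.98945069 -0.00913021 -0.12706845]
```

View pics/g7.png

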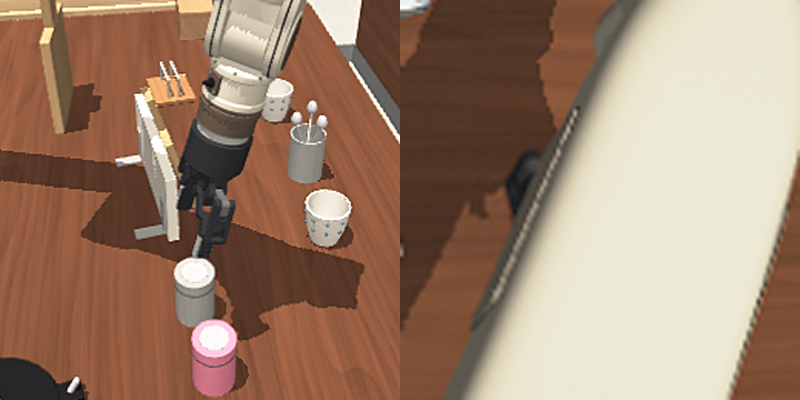

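The side crop shows the open fingers directly above the steel tin (195,270), the pink one clear in front, and a slim wrist column, so the board will be cleared. I'll descend and grip.

```bash
python3 -m jog '[[[0,-0.002,-0.02,0,0,0,0],[0,-0.002,-0.04,0,0,0,0],[0,-0.002,-0.06,0,0,0,0],[0,-0.002,-0.08,0,0,0,0],[0,-0.002,-0.095,0,0,0,0],[0,-0.002,-0.104,0,0,0,0],[0,-0.002,-0.106,0,0,0,0],[0,-0.002,-0.106,0,0,0,0],[0,-0.002,-0.106,0,0,0,0]]]'
python3 -m jog '[[[0,0,0,0,0,0,40],[0,0,0,0,0,0,60],[0,0,0,0,0,0,80],[0,0,0,0,0,0,110],[0,0,0,0,0,0,160],[0,0,0,0,0,0,255],[0,0,0,0,0,0,255],[0,0,0,0,0,0,255],[0,0,0,0,0,0,255]]]'
```

```text
clock: 15.95
eef_pos: [0.4966, -0.3085, 0.053]
tool_rot: [-0.069, 0.99, -0.01, -0.126]
ft_force: [-0.8, 0.1, 0.4]
grip_width: 0.0851
clock: 16.7
eef_pos: [0.4961, -0.3079, 0.0525]
tool_rot: [-0.069, 0.989, -0.009, -0.127]
ft_force: [-0.0, 2.9, 5.6]
grip_width: 0.0539
```

Gripped: it reads 53.9 mm, the same 0.96 scale as the board reading, so consistent with 56 mm. I'll lift and carry it to in front of the foot.

```bash
python3 -m jog '[[[0,0,0.01,0,0,0,255],[0.005,0,0.025,0,0,0,255],[0.02,0.01,0.03,0,0,0,255],[0.035,0.03,0.03,0,0,0,255],[0.05,0.06,0.03,0,0,0,255],[0.065,0.09,0.03,0,0,0,255],[0.075,0.12,0.03,0,0,0,255],[0.08,0.15,0.03,0,0,0,255],[0.08,0.18,0.03,0,0,0,255],[0.08,0.21,0.03,0,0,0,255]]]'
python3 -m jog '[[[0,0.03,0,0,0,0,255],[0,0.055,0,0,0,0,255],[0,0.07,0,0,0,0,255],[0,0.078,-0.005,0,0,0,255],[0,0.08,-0.015,0,0,0,255],[0,0.08,-0.022,0,0,0,255],[0,0.08,-0.026,0,0,0,255],[0,0.08,-0.026,0,0,0,255],[0,0.08,-0.026,0,0,0,255]]]'
python3 - <<'E'
from h import *
a=bot.camera("side");cv2.imwrite("pics/s8.png",a)
o=bot.get_obs();print(o["eef_pos"],o["ft_force"],o["clock"])
print("expect tin base",px("side",[.5793,-.0182,.004]),"near/left/right edges",px("side",[.5793,-.0462,.004]),px("side",[.5513,-.0182,.004]),px("side",[.6073,-.0182,.004]))
cv2.imwrite("pics/g8.png",cv2.resize(a[150:270,280:430],(750,600),interpolation=cv2.INTER_CUBIC))
E
```

```text
clock: 17.53
eef_pos: [0.5751, -0.0965, 0.0801]
tool_rot: [-0.069, 0.989, -0.009, -0.128]
ft_force: [0.6, 0.5, -6.4]
grip_width: 0.054
clock: 18.28
eef_pos: [0.575, -0.0194, 0.0547]
tool_rot: [-0.068, 0.989, -0.009, -0.128]
ft_force: [1.4, 0.2, -5.5]
grip_width: 0.0538
[ 0.5755037  -0.01925766  0.05526063] [-0.12214581  0.14494919 -5.51390146] 18.3333
expect tin base [333.83634434 235.93451103] near/left/right edges [335.30941961 242.35125894] [323.99612476 236.77310208] [343.63010017 235.09772048]
```

View pics/g8.png

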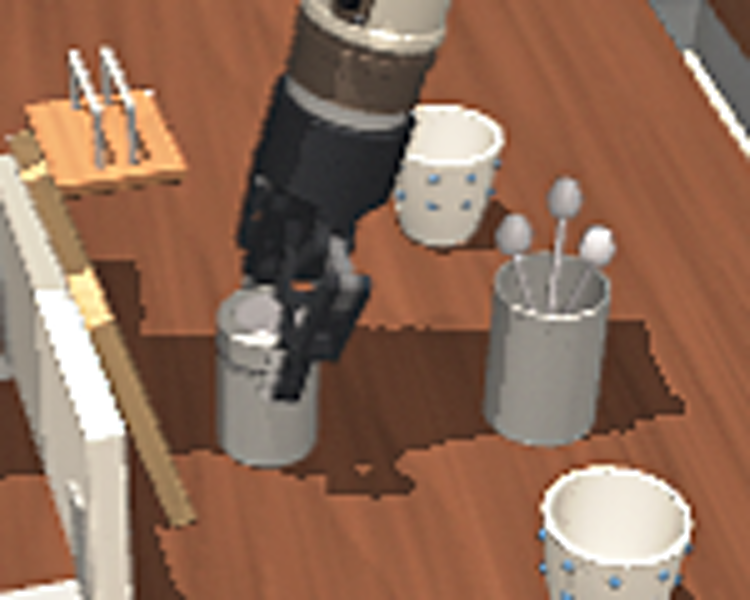

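The tin base edges are at px 324–343.6, bottom 243, exactly as predicted, so the tin is at x_u = 0.110. The board's foot front corner is at x_u ≈ 0.048. Next I move in 31 mm and set the tin down.

```bash
python3 -m jog '[[[-0.005,-0.001,0,0,0,0,255],[-0.012,-0.002,0,0,0,0,255],[-0.018,-0.003,0,0,0,0,255],[-0.023,-0.0035,0,0,0,0,255],[-0.027,-0.004,0,0,0,0,255],[-0.029,-0.0045,0,0,0,0,255],[-0.0305,-0.0045,0,0,0,0,255],[-0.0305,-0.0045,0,0,0,0,255],[-0.0305,-0.0045,0,0,0,0,255]]]'
python3 -m jog '[[[0,0,-0.001,0,0,0,255],[0,0,-0.002,0,0,0,255],[0,0,-0.003,0,0,0,255],[0,0,-0.003,0,0,0,255]]]'
python3 - <<'E'
from h import *
a=bot.camera("side");cv2.imwrite("pics/s9.png",a);o=bot.get_obs();print(o["eef_pos"],o["ft_force"])
print("expected tin base px at x_u=.079",px("side",[.5486-.028,-.0227,0]),px("side",[.5486+.028,-.0227,0]),px("side",[.5486,-.0507,0]))
cv2.imwrite("pics/g9.png",cv2.resize(a[180:270,280:380],(600,540),interpolation=cv2.INTER_CUBIC))
h=cv2.cvtColor(a,cv2.COLOR_BGR2HSV)
for v in(228,232,236,240):
    r=np.nonzero((h[v,300:360,1]<60))[0]+300;print(v,r.min() if len(r) else None,r.max() if len(r) else None,[tuple(map(int,a[v,u])) for u in range(312,320)])
E
```

```text
clock: 19.08
eef_pos: [0.5455, -0.0224, 0.0557]
tool_rot: [-0.069, 0.989, -0.009, -0.127]
ft_force: [0.7, -1.0, -5.1]
grip_width: 0.054
clock: 19.42
eef_pos: [0.5454, -0.0224, 0.0526]
tool_rot: [-0.069, 0.989, -0.009, -0.127]
ft_force: [0.1, 0.6, -4.3]
grip_width: 0.0537
[ 0.54536925 -0.02238364  0.05259258] [ 0.24879568 -0.20431708 -3.60562849]
expected tin base px at x_u=.079 [313.35224369 239.81464133] [333.10881958 238.12389168] [324.5163947 245.4711114]
228 300 332 [(40, 54, 81), (89, 94, 98), (123, 129, 133), (132, 139, 145), (135, 141, 147), (135, 143, 148), (137, 144, 150), (141, 149, 155)]
232 300 332 [(38, 50, 80), (87, 91, 96), (124, 130, 134), (134, 141, 147), (134, 141, 149), (135, 142, 148), (135, 143, 149), (137, 144, 150)]
236 300 332 [(40, 62, 94), (84, 87, 92), (123, 128, 130), (133, 140, 146), (134, 142, 147), (133, 140, 146), (135, 142, 148), (138, 143, 149)]
240 300 331 [(89, 128, 164), (80, 105, 126), (119, 126, 129), (135, 141, 145), (133, 140, 146), (133, 139, 144), (134, 141, 146), (135, 145, 150)]
```

The tin edges (313–332 px) match x_u ≈ 0.078, with no side force. I lower the last millimetre and open.

```bash
python3 -m jog '[[[0,0,-0.0008,0,0,0,255],[0,0,-0.0008,0,0,0,255],[0,0,-0.0008,0,0,0,255]]]'
python3 -m jog '[[[0,0,0,0,0,0,90],[0,0,0,0,0,0,70],[0,0,0,0,0,0,50],[0,0,0,0,0,0,20],[0,0,0,0,0,0,0],[0,0,0,0,0,0,0],[0,0,0,0,0,0,0]]]'
python3 -m jog '[[[0,0,0.005,0,0,0,0],[0.002,0,0.015,0,0,0,0],[0.005,0.001,0.03,0,0,0,0],[0.01,0.001,0.05,0,0,0,0],[0.018,0.002,0.08,0,0,0,0],[0.026,0.003,0.11,0,0,0,0],[0.035,0.005,0.145,0,0,0,0],[0.045,0.006,0.18,0,0,0,0],[0.045,0.006,0.215,0,0,0,0],[0.045,0.006,0.24,0,0,0,0]]]'
```

```text
clock: 19.72
eef_pos: [0.5454, -0.0224, 0.0525]
tool_rot: [-0.069, 0.989, -0.009, -0.127]
ft_force: [-0.2, 0.7, 2.7]
grip_width: 0.0536
clock: 20.3
eef_pos: [0.5451, -0.0225, 0.0516]
tool_rot: [-0.069, 0.989, -0.009, -0.127]
ft_force: [-0.4, -0.1, 0.1]
grip_width: 0.0853
clock: 21.13
eef_pos: [0.5906, -0.0164, 0.2962]
tool_rot: [-0.069, 0.99, -0.009, -0.125]
ft_force: [0.9, 0.2, 0.5]
grip_width: 0.0854
```

```bash
python3 -m jog '[[[0,-0.01,0.03,0,0,0,0],[-0.01,-0.04,0.06,0,0,0,0],[-0.03,-0.08,0.08,0,0,0,0],[-0.05,-0.12,0.08,0,0,0,0],[-0.07,-0.155,0.08,0,0,0,0],[-0.09,-0.19,0.08,0,0,0,0],[-0.11,-0.225,0.08,0,0,0,0],[-0.13,-0.26,0.08,0,0,0,0],[-0.15,-0.29,0.08,0,0,0,0],[-0.17,-0.32,0.08,0,0,0,0]]]'
python3 - <<'E'
from h import *
a=bot.camera("side");t=bot.camera("top");cv2.imwrite("pics/s10.png",a);cv2.imwrite("pics/t10.png",t)
r=lambda a:cv2.resize(a,(400,500),interpolation=cv2.INTER_CUBIC)
cv2.imwrite("pics/g10.png",np.hstack([r(a[150:275,280:380]),r(t[125:250,280:380])]))
print(px("top",[.548,-.0227,.085]),px("side",[.548,-.0227,.085]))
xu=np.array([.9897,.1435]);yu=np.array([-.1435,.9897]);O=np.array([.470,-.031])
b=t[140:230,290:370];h=cv2.cvtColor(b,cv2.COLOR_BGR2HSV)
c=[c for c in cv2.findContours(((h[...,1]<50)&(h[...,2]>150)).astype(np.uint8),0,2)[0] if cv2.contourArea(c)>30]
for k in c:
    u,v=cv2.minEnclosingCircle(k)[0];P=onz("top",u+290,v+140,.085);q=P[:2]-O;print("blob",cv2.contourArea(k),u+290,v+140,P,"u:",q@xu,q@yu)
E
```

```text
clock: 21.97
eef_pos: [0.4182, -0.3384, 0.373]
tool_rot: [-0.068, 0.99, -0.009, -0.127]
ft_force: [0.3, -0.7, 0.4]
grip_width: 0.0857
[326.4827706  192.52123475] [322.82199823 214.72410865]
blob 368.5 329.5 220.5 [ 0.47063187 -0.02859046  0.085     ] u: 0.0009711325723060109 0.0022940437451078447
blob 286.0 326.1509437561035 192.13207626342773 [ 0.54911225 -0.02182426  0.085     ] u: 0.07961411013404496 -0.002271377428850562
```

View pics/g10.png

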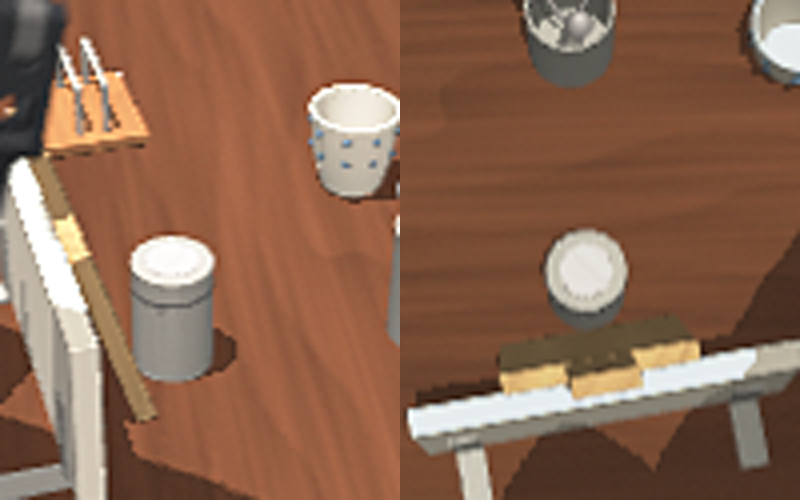

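```bash
python3 - <<'E'
from h import *
xu=np.array([.9897,.1435]);yu=np.array([-.1435,.9897]);O=np.array([.470,-.031])
L,Rr=[onz("top",280+u/4-.4,125+v/4-.4,.003)[:2] for u,v in((101,347),(295,317))]
f=lambda q:((q-O)@xu,(q-O)@yu)
c=(L+Rr)/2-.0068*xu;print(f(L),f(Rr),np.linalg.norm(L-Rr),"foot c",f(c),"tin dist",np.linalg.norm(c-[.549,-.022]))
S=onz("side",280+155/4-.4,150+413/4-.4,.003)[:2];print("side corner",f(S))
# handle top in both views (tile-side check), handle top centre
print("handle top mid",f(onz("top",280+204/4-.4,125+385/4-.4,.208)[:2]))
d=cv2.absdiff(bot.camera("side"),cv2.imread("pics/s10.png"));print("change since",d[180:275,280:380].max())
print("caddy/cups now vs start",[int(cv2.absdiff(cv2.imread("pics/t10.png"),cv2.imread("pics/top0.png"))[110:160,x-18:x+18].mean()) for x in(254,322,379)])
E
```

```text
(np.float64(0.050213974294009624), np.float64(0.06610670086307814)) (np.float64(0.04756159593120998), np.float64(-0.07686517104544191)) 0.14298944230352287 foot c (np.float64(0.042087116400609824), np.float64(-0.005379235091181885)) tin dist 0.03750503431955234
side corner (np.float64(0.05005810441412428), np.float64(-0.05858865451266804))
handle top mid (np.float64(-0.01599001852107951), np.float64(0.0030758621267066516))
change since 255
caddy/cups now vs start [11, 11, 11]
```

The width reads 143 mm instead of 130 mm, probably from my crude right-corner pick, and the picture shows a change. I'll check both without the viewer.

```bash
python3 - <<'E'
from h import *
a=cv2.imread("pics/s10.png");b=bot.camera("side");t=bot.camera("top")
d=cv2.absdiff(b,a).max(2)>25;v,u=np.nonzero(d[170:285,295:420]);print("still? changed px right of 295:",len(v),(u.min()+295,u.max()+295,v.min()+170,v.max()+170) if len(v) else "")
t0=cv2.imread("pics/top0.png")
for n,x,z in(("cup",254,.07),("caddy",322,.09),("cup",379,.07)):
    T=t0[115:158,x-20:x+20];W=t[105:168,x-30:x+30]
    r=cv2.matchTemplate(W,T,cv2.TM_CCOEFF_NORMED);print(n,np.array(cv2.minMaxLoc(r)[3])-10,round(r.max(),3))
h=cv2.cvtColor(t,cv2.COLOR_BGR2HSV)
m=cv2.inRange(h[195:230,295:365],(10,70,30),(35,255,255));xu=np.array([.9897,.1435]);yu=np.array([-.1435,.9897]);O=np.array([.470,-.031])
# bright shoulder/handle end faces at z ~.148 
mm=cv2.inRange(h[195:230,295:365],(12,60,180),(35,170,255));v,u=np.nonzero(mm)
P=np.array([onz("top",x+295,y+195,.148)[:2]-O for y,x in zip(v,u)]);print("shoulder extents y_u",(P@yu).min(),(P@yu).max(),"x",(P@xu).min(),(P@xu).max())
print(bot.get_obs()["clock"],bot.get_obs()["grip_width"])
E
```

```text
still? changed px right of 295: 65 (np.int64(301), np.int64(366), np.int64(227), np.int64(284))
cup [0 0] 0.998
caddy [0 0] 0.999
cup [0 0] 0.994
shoulder extents y_u -0.06232415616847652 0.06559434965035639 x -0.013508306667701656 0.01040533924532738
22.2167 0.08525730810067048
```

The cups and caddy are unmoved, and the board spans y_u -0.062 to 0.066, so it is centred and 128 mm wide. One last check that everything is still, after letting the arm settle.

```bash
python3 -m jog '[[[0,0,0,0,0,0,0],[0,0,0,0,0,0,0],[0,0,0,0,0,0,0],[0,0,0,0,0,0,0],[0,0,0,0,0,0,0],[0,0,0,0,0,0,0]]]'
python3 - <<'E'
from h import *
a=bot.camera("side");[bot.camera("side") for _ in range(10)];b=bot.camera("side")
d=cv2.absdiff(b,a).max(2)>25;print("moving px",d[170:285,280:420].sum())
h=cv2.cvtColor(b,cv2.COLOR_BGR2HSV);r=[np.nonzero(h[v,306:345,1]<60)[0]+306 for v in(228,236)];print([(x.min(),x.max()) for x in r])
print("foot rows", [tuple(map(int,b[251,u])) for u in range(313,322)],[tuple(map(int,cv2.imread('pics/s10.png')[251,u])) for u in range(313,322)])
if d[170:285,280:420].sum()==0: print(bot.job_done())
E
```

```text
clock: 22.72
eef_pos: [0.4204, -0.3361, 0.3716]
tool_rot: [-0.069, 0.989, -0.009, -0.127]
ft_force: [0.6, -0.1, -0.1]
grip_width: 0.0857
moving px 48
[(np.int64(313), np.int64(332)), (np.int64(313), np.int64(332))]
foot rows [(85, 122, 154), (90, 126, 159), (87, 124, 154), (92, 131, 162), (97, 138, 169), (70, 101, 142), (57, 82, 134), (62, 89, 142), (67, 94, 150)] [(86, 123, 155), (89, 125, 158), (88, 125, 156), (92, 131, 162), (97, 138, 170), (71, 102, 143), (58, 82, 134), (62, 89, 142), (65, 93, 149)]
```

The foot and tin pixels match those of about a second earlier. The few changing pixels are most likely the arm's shadow edge or noise, so I'm handing in.

```bash
python3 -c "
from workcell import bot
print(bot.job_done(), bot.get_obs()['clock'])"
```

```text
the job is handed in; nothing more can be done
the job is handed in; nothing more can be done
```

I took the board out of the stand and leaned it, handle up, on the tiles' top edge. The tin stands upright in front of the middle of its foot. The job was handed in at about 23–24 s; it gives no verdict.

**Last checks**
- **Board:** slant was set to about 14° and is probably slightly more, as the foot slid out a few mm on release. The foot's centre is about 42 mm out from the tiles, and the blade spans -62 to +66 mm of the upstand's width.
- **Setting down:** the wrist sensor read about 5–7 N against the tiles while setting the board down. Pressing the foot onto the plank reached about 21 N.
- **Tin:** its axis is about 37 mm from the foot's centre (limit 48 mm), and it looked upright in the pictures.
- **Bystanders:** the cups and caddy show no shift in the top view.

**What disagreed**
- **Foot corners:** two hand-picked corners in the top view gave a board width of 143 mm instead of 130 mm. The foot's distance from the tiles agreed with the side view to about 2 mm. The shoulder mask gave 128 mm.
- **Stillness check:** my automatic test still saw 48 changing pixels, so it did not pass as written. I put them down to the arm's shadow or image noise without confirming it. The sampled pixels at the foot and the tin's edges had not changed, so I handed in.

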